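# Find the pitch leaf that fits the mirror post

## Robot

A 6-joint arm with a two-finger parallel gripper is mounted at the origin on the work surface. World frame = base frame: x ahead of the robot, y to its left, z up, the work surface at z = 0. Lengths are in m, angles in degrees, forces in N, time in s.
With the tool pointing down it reaches from about 0.275 to 0.725 m from the base axis. Payload 15.9 kg.
Tool frame: the origin (TCP) lies between the finger pads; the fingertips stand 14 mm ahead of it and the grasp point (between the pads) lies 5 mm behind it (ctrl.tip_extent is the distance from the TCP to the fingertips, in m); z points along the fingers, y is the direction in which the jaws open and shut (so a half turn about z gives the same grasp; the last joint's range is limited). The gripper opens to 85 mm and grips with 20 to 120 N. Pads are 22 mm wide; open, the fingers measure 114 mm over their backs; the gripper's body (76 mm by 85 mm) begins 54 mm behind the grasp point. The pads swing forward as they close: fully open they stand 13 mm farther back than shut.
Start: joints at [-76.719, 12.198, -1.971, 75.831, 0, 90], TCP at [0.115, -0.487, 0.245] pointing down, gripper open.
Joint ranges: [-170.91, 170.91], [-42.67, 98.43], [-65.05, 77.54], [-120.47, 116.71], [-90, 82.35], [-180, 180]. Speed limits (degrees/s): [108.29, 108.29, 136.94, 147.25, 180, 180].

## Interface

Orientations are given as a 3x3 rotation matrix whose columns are the frame's x, y, z axes.
In Python, from rig import ctrl gives the robot as it stands. The module is installed in compiled form; this text tells all that it offers.
- The arm moves only by the tool carry_out, never from a script. Its argument "increments" is a list of rows, each a list of 3 entries, a list of its own where there are three numbers: the shift along the tool's x, y, z in mm, then the turn, a rotation vector about the tool's x, y, z in degrees, then the gripper's target within -1 to 1 (fully open at 1, half-way at 0, shut at -1). In form: [[[dx, dy, dz], [ax, ay, az], jaw], ...]. A call has 1 to 5 rows; each row shifts and turns the commanded pose from where the row before left it, along the tool's axes as they then stand; what a row does not reach is not made up. A row lasts 1/8 s, in which the tool goes at most 62.5 mm and 10.7 degrees, less where a joint would pass 70% of its speed; a pose out of reach is approached as far as the arm can. A call is refused whole if a number of a shift passes 62.5 or a number of a turn 10.7, either way. A call with a gripper value outside its range is refused whole. The fingers move at their own pace and stop on an object; "force" is the grip in N (left out, the last holds). Time passes only in rows, so rows that do not move let the fingers close. It gives the time, the measured TCP pose, the force and the opening at its end, in the units of the state.
- ctrl.read_state(): the state, without advancing time (a new reading comes with each control period).
- ctrl.capture(name): name is "scene" or "top"; returns a dict with "img" (480x640x3 uint8, red, green, blue), "fx", "fy", "cx", "cy" (pixels), "R" (3x3) and "t" (3): a world point X has camera coordinates R X + t. Camera axes: x right, y down, z forward; pixel columns grow to the right and rows downward; lengths in m; the calibration is good to about 2 mm. A picture is of the moment at which its call begins. There is no depth.
- ctrl.sign_off(): hands the job in, once; it reports no verdict.
Trained networks look in a picture, given as the dict that the camera call returned (one of the last four; its "shot" number tells which), for a name from the list of things; names that differ only in an ending like _2 or _b are one class to them, and where a whole thing is asked for, a point or a joint stands for the part that bears it (a point fixed in the world has none). Each returns a list of dicts, best first, with "confidence" (0 to 1); they miss things now and then, are a little off and sometimes report something else, mostly with a low value. They report only what shows in the picture. A call takes as long as a camera call. They do not tell look-alikes from the thing itself.
- ctrl.cut_out(picture, target): "pixels" (480x640 bool, what is visible of it) and "extent" ([left, top, width, height] in pixels, round what is visible of it).
The state is a dict: "time": time; "joints": joint angles; "qd": joint speeds; "joint_efforts": joint torques, N m; "tcp_pos": TCP position; "orientation": TCP orientation; "ft_force": force on the tool from outside, world axes, zero at the start; "ft_torque": the same for the moment, N m; "width": opening from 0.0 (shut) to 1.0 (fully open).
Only numpy, scipy, OpenCV 4.12 (cv2) and the standard library are available. Lean on these libraries where they do the work, as an engineer would, in place of code of your own. Each camera call takes 0.05 s, during which the arm holds its last target. There are 200 camera calls.

## Task

One of the two toothed gauge leaves standing in the copper tray has the same pitch as the threaded mirror post lying in the black rest nearer the robot (the rest at the back holds a spare; leave that one out of it). Try the leaves on the thread by feel, pressing only gently and sliding along for the grooves, and leave the one that sinks fully home sitting upright at the middle of the thread, between the guide posts, let go, with the other standing upright in the tray. Do not disturb the bottle, soap dish, trinket box or mirror.

Things in the scene. Friction and masses are not known exactly. Their poses are not given: they have to be found in the camera images.
- leaf_green_mid (a point): Centre of the upright steel gauge leaf with green grip tab: 28.5 mm above its tooth tips, 28.5 mm below its flat top. Stands in the tray. x along the comb, y through the thickness, z up. Leaf 16 mm thick throughout, 57 mm tall; steel part 50 mm long, up to 33 mm above the tips; tab 36 mm long over the top 24 mm: grip it across the thickness. Which leaf matches is not told.
- leaf_blue_mid (a point): Centre of the upright steel gauge leaf with blue grip tab: 28.5 mm above its tooth tips, 28.5 mm below its flat top. Stands in the tray. x along the comb, y through the thickness, z up. Leaf 16 mm thick throughout, 57 mm tall; steel part 50 mm long, up to 33 mm above the tips; tab 36 mm long over the top 24 mm: grip it across the thickness. Which leaf matches is not told.
- leaf_green: The green-tabbed leaf itself, about 90 g, loose, standing on its teeth in the tray; origin at tooth-tip level under its centre, axes as at its centre point. Teeth 3 mm wide along x, 16 mm across, 5 mm long, evenly spaced and symmetric about the middle; the pitch differs from leaf to leaf.
- leaf_blue: The blue-tabbed leaf itself, about 90 g, loose, standing on its teeth in the tray; origin at tooth-tip level under its centre, axes as at its centre point. Teeth 3 mm wide along x, 16 mm across, 5 mm long, evenly spaced and symmetric about the middle; the pitch differs from leaf to leaf.
- tray_in (a point): Centre of the inner floor (4 mm above the table) of the fixed brushed copper-tone tray, 110 x 190 mm outside (long along its y), wall 4 mm thick and 18 mm high in all.
- bottle: Bystander: angular smoked bottle with brass cap, 50 x 50 x 142 mm, loose; origin at the underside's centre.
- dish: Bystander: white ceramic soap dish, 85 x 120 x 22 mm, loose; origin at the underside's centre.
- trinket: Bystander: closed wooden trinket box, 84 x 114 x 60 mm, loose; origin at the underside's centre.
- mirror: Bystander: opened folding travel mirror in black plastic, foot 90 x 120 mm, 135 mm high, loose; origin at the foot's centre.
- rest_a: One of two alike fixed black rests; the work one is nearer the robot (x under 0.6 m), the spare at the back (x over 0.66 m). 108 x 50 mm, origin at the underside's centre, z up. It holds an aluminium threaded mirror post level along its x, unable to turn or shift. Square-cut thread: ridges 20 mm in diameter on a flat-topped core 14 mm wide, 12 mm high, grooves 5.2 mm wide, 4 mm deep, pitch 8 or 9.5 mm.
- thread_a (a point): Middle of this rest's thread top line at ridge-top height, 36 mm up; axes as the rest. Where grooves lie along x is unknown: the post sits up to 4 mm off centre either way. The matching leaf drops 4 mm, ridges to core, once its teeth are within 1 mm of the grooves; a wrong or out-of-step leaf stays on the ridges. Hard contact: come down at 10 mm/s, 3 to 8 N is plenty; a knock or push over 40 N spoils it.
- lane_a (a point): Middle of this rest's 23 mm wide lane (its y = +-11.5 mm) between four guide posts at its x = +-14 mm, each 8 mm long with tops flared outward, at their top level, 50 mm up. They keep a leaf on the thread from toppling. A leaf fully home has its centre 60.5 mm above the table, one on the ridges 64.5 mm.
- rest_b: One of two alike fixed black rests; the work one is nearer the robot (x under 0.6 m), the spare at the back (x over 0.66 m). 108 x 50 mm, origin at the underside's centre, z up. It holds an aluminium threaded mirror post level along its x, unable to turn or shift. Square-cut thread: ridges 20 mm in diameter on a flat-topped core 14 mm wide, 12 mm high, grooves 5.2 mm wide, 4 mm deep, pitch 8 or 9.5 mm.
- thread_b (a point): Middle of this rest's thread top line at ridge-top height, 36 mm up; axes as the rest. Where grooves lie along x is unknown: the post sits up to 4 mm off centre either way. The matching leaf drops 4 mm, ridges to core, once its teeth are within 1 mm of the grooves; a wrong or out-of-step leaf stays on the ridges. Hard contact: come down at 10 mm/s, 3 to 8 N is plenty; a knock or push over 40 N spoils it.
- lane_b (a point): Middle of this rest's 23 mm wide lane (its y = +-11.5 mm) between four guide posts at its x = +-14 mm, each 8 mm long with tops flared outward, at their top level, 50 mm up. They keep a leaf on the thread from toppling. A leaf fully home has its centre 60.5 mm above the table, one on the ridges 64.5 mm.
Things that resemble listed ones, but are neither listed nor needed, are in the scene too. Leave any purple look-alike of the rest_b alone.

How it is judged:
By the outcome, as a careful person would: the job done as asked, in the order asked, and still so for the second after the job is handed in, with the robot touching nothing.
It also fails if it takes over 72 s, if anything falls off the work surface, if the arm or the gripper's body presses on something with over 40 N, if the wrist force passes 120 N, or if a joint passes its speed limit or range.

## Working session

There is one attempt and no reset: what is moved stays moved. The work goes in short steps, Python scripts to look and compute and a tool call to move; the robot and the scene stay as the last step left them, time stands still between calls to the robot, and variables do not carry over. Pictures are saved under pics/ and viewed, about 8 in all and at most 12, crops included, and the job is handed in when it is done.

Besides the shell and the picture viewer there is one more tool, called after "Emit:" by a JSON object that holds its "fn" and its "kwargs", one argument or row to a line. carry_out: Moves the arm, as the interface text tells. Its arguments: {"type":"object","properties":{"increments":{"type":"array"},"force":{"type":"number"}},"required":["increments"]}

```bash
mkdir -p pics
cat > h.py <<'E'
import numpy as np, cv2
from rig import ctrl
def ray(p,u,v):
    R=np.array(p["R"]);t=np.array(p["t"]).ravel()
    d=R.T@np.array([(u-p["cx"])/p["fx"],(v-p["cy"])/p["fy"],1]);return -R.T@t,d
def atz(p,u,v,z):
    c,d=ray(p,u,v);return c+d*(z-c[2])/d[2]
def proj(p,X):
    c=np.array(p["R"])@np.array(X)+np.array(p["t"]).ravel()
    return np.array([p["fx"]*c[0]/c[2]+p["cx"],p["fy"]*c[1]/c[2]+p["cy"]])
def save(p,n,crop=None,s=1):
    im=cv2.cvtColor(p["img"],cv2.COLOR_RGB2BGR)
    if crop: x,y,w,h=crop; im=im[y:y+h,x:x+w]
    cv2.imwrite("pics/"+n,cv2.resize(im,None,fx=s,fy=s,interpolation=cv2.INTER_CUBIC))
E
python3 - <<'E'
from h import *
s=ctrl.read_state();print({k:np.round(v,3).tolist() for k,v in s.items()})
for c in("top","scene"):
    p=ctrl.capture(c);save(p,c+"1.png")
    print(c,p["fx"],-np.array(p["R"]).T@np.array(p["t"]).ravel())
    for n in("leaf_green","leaf_blue","leaf_green_mid","rest_a","tray_in","thread_a"):
        try:
            for d in ctrl.cut_out(p,n)[:3]:
                m=d["pixels"].astype(np.uint8);ys,xs=np.nonzero(m)
                r=cv2.minAreaRect(np.c_[xs,ys].astype(np.float32))
                print(n,round(d["confidence"],2),d["extent"],np.round(r[0],1),np.round(r[1],1),round(r[2],1),np.round(atz(p,*r[0],0.03),3))
        except Exception as e: print(n,e)
E
```

```text
{'time': 0.0, 'joints': [-76.721, 12.223, -2.007, 75.833, -0.001, 90.003], 'qd': [0.015, 0.07, -0.03, 0.113, 0.058, 0.016], 'joint_efforts': [0.006, -68.616, 48.712, 0.018, 0.001, -0.0], 'tcp_pos': [0.115, -0.486, 0.245], 'orientation': [[0.973, 0.23, -0.0], [0.23, -0.973, 0.001], [-0.0, -0.001, -1.0]], 'ft_force': [0.527, 0.635, 0.526], 'ft_torque': [-0.008, -0.037, -0.035], 'width': 1.0}
top 524.2945351979652 [ 0.40377475 -0.00273867  1.0796267 ]
leaf_green 0.67 [402.0, 278.0, 16.8, 24.6] [412.2 290.6] [12.  26.2] 18.4 [ 0.5   -0.185  0.03 ]
leaf_green 0.26 [164.3, 172.8, 41.9, 40.5] [182.7 191.2] [42.9 29.2] 59.0 [0.711 0.283 0.03 ]
leaf_blue 0.79 [361.4, 280.7, 8.6, 22.1] [365.5 287.5] [23.  7.] 90.0 [ 0.507 -0.091  0.03 ]
leaf_green_mid 0.5 [404.7, 274.8, 18.3, 30.0] [411.6 290.4] [11.8 26.2] 15.9 [ 0.5   -0.184  0.03 ]
rest_a 0.88 [230.2, 269.3, 28.8, 63.2] [243.6 300.4] [25.6 63. ] 8.7 [0.483 0.153 0.03 ]
rest_a 0.75 [284.6, 319.2, 41.6, 67.0] [306.8 352.3] [65.2 26.4] 67.2 [0.38  0.027 0.03 ]
rest_a 0.64 [305.2, 173.0, 32.1, 65.9] [320.9 208.9] [62.8 24.4] 74.7 [ 0.67  -0.003
[... 762 characters left out ...]
 28.4] [286.8 201.5] [26.8 28.6] 73.3 [ 0.498 -0.188  0.03 ]
rest_a 0.94 [385.5, 209.2, 43.0, 55.9] [411.9 232.9] [28.6 58.2] 20.1 [0.395 0.037 0.03 ]
rest_a 0.78 [250.1, 273.6, 61.6, 72.7] [280.5 306.8] [39.8 81.8] 38.7 [0.683 0.003 0.03 ]
rest_a 0.72 [396.0, 277.0, 71.6, 54.5] [433.  298.9] [39.5 78.8] 58.0 [0.496 0.16  0.03 ]
tray_in 0.74 [252.3, 192.0, 103.1, 71.7] [301.  223.1] [99.6 53.4] 39.3 [ 0.522 -0.122  0.03 ]
thread_a 0.98 [398.5, 277.6, 69.7, 52.8] [432.9 298.7] [39.6 78.8] 58.6 [0.496 0.16  0.03 ]
thread_a 0.83 [250.8, 272.5, 56.8, 74.8] [280.7 306.9] [38.8 81.8] 38.2 [0.683 0.004 0.03 ]
thread_a 0.6 [390.7, 207.3, 39.7, 57.4] [412.7 233.2] [27.8 58.9] 22.2 [0.394 0.039 0.03 ]
```

Run:
```python
import cv2
im=cv2.imread("pics/top1.png")[150:400,150:470]
cv2.imwrite("pics/top1c.png",cv2.resize(im,None,fx=2.4,fy=2.4,interpolation=cv2.INTER_CUBIC))
im=cv2.imread("pics/scene1.png")[150:400,190:510]
cv2.imwrite("pics/scene1c.png",cv2.resize(im,None,fx=2.4,fy=2.4,interpolation=cv2.INTER_CUBIC))
```

```text
(no output)
```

View pics/top1c.png

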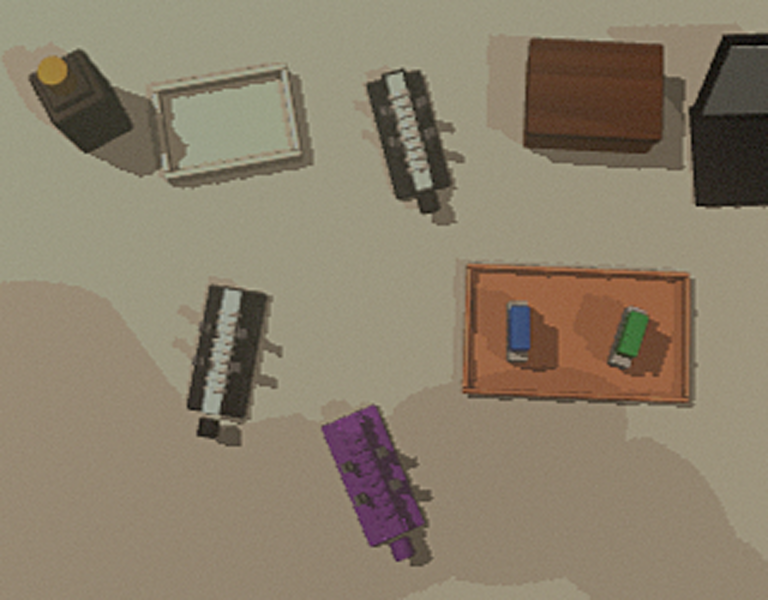

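View pics/scene1c.png

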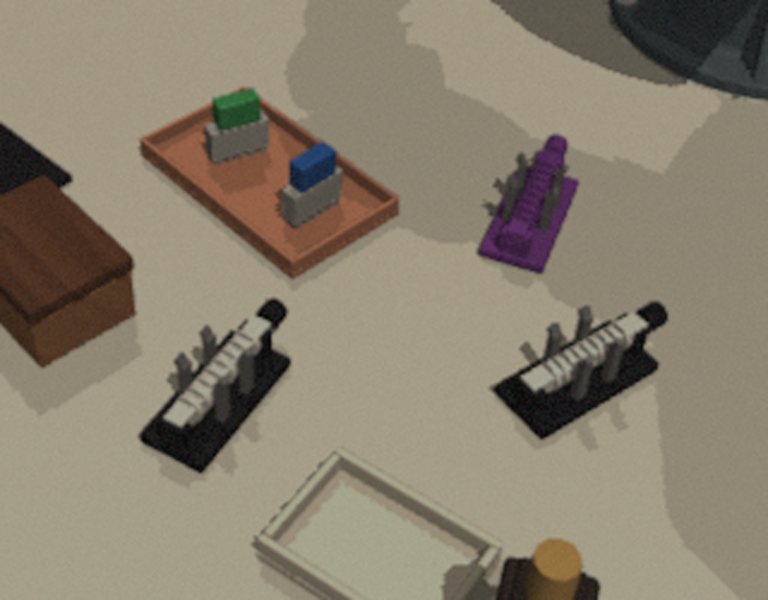

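Blue leaf is at about (519,332) and green at (628,338) in the 2.4x top crop. The work rest is the black one at (229,350), and the purple look-alike at (372,482) is to be ignored. Next I'll fit box models in both views.

```bash
cat >> h.py <<'E'
from scipy.optimize import minimize
def box(x,y,a,L,W,z0,z1):
    c,s=np.cos(a),np.sin(a)
    return [(x+c*i*L/2-s*j*W/2,y+s*i*L/2+c*j*W/2,z) for i in(-1,1) for j in(-1,1) for z in(z0,z1)]
def hullmask(p,B,o,S=4,sz=100):
    h=cv2.convexHull(np.array([(proj(p,b)-o+.5)*S*16 for b in B]).astype(np.int32))
    m=np.zeros((sz*S,sz*S),np.uint8);cv2.fillConvexPoly(m,h,1,shift=4);return m
def fit(ps,ms,x0,dims,S=4,sz=100):
    os_=[np.round(proj(p,(x0[0],x0[1],.03)))-sz//2 for p in ps];T=[]
    for m,o in zip(ms,os_):
        o=o.astype(int);c=m[o[1]:o[1]+sz,o[0]:o[0]+sz].astype(np.float32)
        T.append(cv2.resize(c,None,fx=S,fy=S,interpolation=cv2.INTER_LINEAR)>.5)
    def f(v):
        r=0
        for p,t,o in zip(ps,T,os_):
            m=hullmask(p,box(v[0]/1e3,v[1]/1e3,np.radians(v[2]),*dims),o,S,sz)>0
            r-=(m&t).sum()/max(1,(m|t).sum())
        return r/len(ps)
    v=np.array([x0[0]*1e3,x0[1]*1e3,x0[2]])
    r=minimize(f,v,method="Nelder-Mead",options=dict(initial_simplex=[v,v+[6,0,0],v+[0,6,0],v+[0,0,12]],maxiter=200))
    return r.x,-r.fun
E
cat > m.py <<'E'
from h import *
P=[ctrl.capture("top"),ctrl.capture("scene")]
def col(p,k):
    h=cv2.cvtColor(p["img"],cv2.COLOR_RGB2HSV).astype(int)
    H,Sa,V=h[...,0],h[...,1],h[...,2]
    return {"g":(H>45)&(H<80)&(Sa>110),"b":(H>95)&(H<125)&(Sa>110),"k":V<60}[k]
for n,k,x0 in(("green","g",(.5,-.188,-18)),("blue","b",(.507,-.093,0))):
    M=[col(p,k) for p in P]
    print(n,[m.sum() for m in M],"both",fit(P,M,x0,(.036,.016,.037,.061)))
    for i in(0,1): print("  ",i,fit(P[i:i+1],M[i:i+1],x0,(.036,.016,.037,.061)))
# thread: bright pixels in the top view near work rest
p=P[0];g=cv2.cvtColor(p["img"],cv2.COLOR_RGB2GRAY)
for H in(.008,.012):
  r=min(ctrl.cut_out(p,"rest_a"),key=lambda d:abs(d["extent"][0]-229)+abs(d["extent"][1]-269))
  print("rest",H,fit([p],[r["pixels"]],(.486,.152,-9),(.108,.050,0,H)),r["extent"])
save(p,"rest.png",(215,255,60,90),6)
E
python3 m.py
```

```text
green [np.int64(160), np.int64(230)] both (array([ 500.61133483, -182.43497014,  -21.06845954]), np.float64(0.7372086967185689))
   0 (array([ 501.28519784, -182.27617145,  -22.37235962]), np.float64(0.745575221238938))
   1 (array([ 500.10653098, -182.53581435,  -39.3124493 ]), np.float64(0.7666385846672283))
blue [np.int64(12178), np.int64(573)] both (array([507.68693479, -89.97274619,   6.67772565]), np.float64(0.712112816398712))
   0 (array([509.47462512, -90.25676266,  -8.54464382]), np.float64(0.657439446366782))
   1 (array([505.46642871, -90.85171111,  13.42761734]), np.float64(0.8086253369272237))
rest 0.008 (array([494.32262792, 155.55976293,  -8.75804033]), np.float64(0.9048354571587935)) [227.8, 270.0, 33.0, 62.0]
rest 0.012 (array([494.03175683, 155.29679241,  -8.81240036]), np.float64(0.904205110761512)) [227.8, 270.0, 33.0, 62.0]
```

View pics/rest.png

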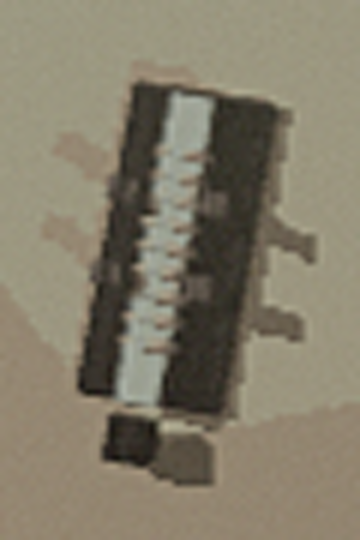

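```bash
cat > m2.py <<'E'
from h import *
p=ctrl.capture("top");q=ctrl.capture("scene")
Z=lambda u,v:(215+u/6-.42,255+v/6-.42)
for n,pts,z in(("plate",[(137,83),(280,105),(220,415),(80,392)],.006),("posts",[(123,193),(215,203),(106,272),(198,290)],.05)):
    W=np.array([atz(p,*Z(*a),z)[:2]*1e3 for a in pts]);print(n,W.round(1).tolist(),W.mean(0).round(1))
W=np.array([atz(p,*Z(*a),z)[:2]*1e3 for a,z in(((190,95),.034),((140,400),.034))]);print("thread ends",W.round(1).tolist())
# ridge profile
yaw=np.radians(-9.5);c=np.array([.488,.154]);u=np.array([np.cos(yaw),np.sin(yaw)]);n=np.array([-u[1],u[0]])
g=cv2.cvtColor(p["img"],cv2.COLOR_RGB2GRAY).astype(np.float32)
s=np.arange(-45,45,.5)
for off in(-8,-5,0,5,8):
    X=[proj(p,[*(c+u*a/1e3+n*off/1e3),.035]) for a in s]
    X=np.array(X,np.float32);I=cv2.remap(g,X[:,:1],X[:,1:],cv2.INTER_LINEAR).ravel()
    w=(abs(s)<26);J=I[w]-np.polyval(np.polyfit(s[w],I[w],2),s[w]);
    P=np.arange(6.5,11.6,.25);A=[abs((J*np.exp(-2j*np.pi*s[w]/k)).sum())/w.sum() for k in P]
    print(off,"pitch",P[np.argmax(A)],np.round(A,1).tolist())
save(q,"leaves.png",(265,180,80,70),9)
E
python3 m2.py
```

```text
plate [[551.2, 170.4], [543.1, 121.0], [437.6, 140.2], [445.7, 187.8]] [494.4 154.9]
posts [[508.7, 167.2], [505.2, 136.9], [482.9, 172.3], [476.7, 142.1]] [493.4 154.6]
thread ends [[543.1, 148.0], [441.8, 163.0]]
-8 pitch 8.0 [1.5, 0.5, 1.2, 2.9, 4.2, 5.0, 5.0, 4.5, 3.6, 2.4, 1.3, 1.1, 1.7, 2.5, 3.0, 3.2, 3.2, 3.1, 2.8, 2.4, 2.1]
-5 pitch 10.25 [0.6, 0.6, 0.7, 0.7, 0.6, 0.5, 0.5, 0.6, 0.8, 1.1, 1.6, 2.1, 2.6, 2.9, 3.1, 3.2, 3.1, 2.9, 2.7, 2.4, 2.2]
0 pitch 8.0 [2.3, 1.8, 1.3, 4.0, 6.7, 8.6, 9.1, 8.6, 7.3, 5.6, 3.9, 2.4, 1.3, 0.9, 1.0, 1.1, 1.1, 0.9, 0.7, 0.4, 0.3]
5 pitch 8.0 [0.6, 0.4, 0.5, 1.3, 2.1, 2.7, 2.9, 2.7, 2.3, 1.8, 1.2, 0.7, 0.3, 0.2, 0.5, 0.7, 0.9, 1.0, 1.2, 1.4, 1.5]
8 pitch 11.5 [1.6, 1.6, 1.3, 1.1, 1.4, 1.9, 2.4, 2.8, 3.0, 3.1, 3.0, 2.8, 2.5, 2.1, 1.7, 1.4, 1.2, 1.5, 2.2, 3.0, 3.9]
```

View pics/leaves.png

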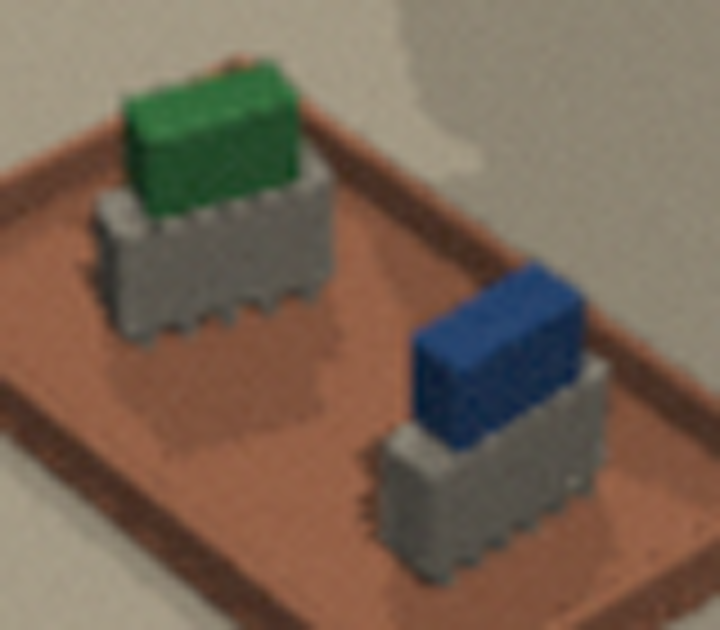

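```bash
cat >> h.py <<'E'
def plan(x,y,z,yaw,n=None):
    "rows from measured pose to target (mm, deg)"
    s=ctrl.read_state();pos=np.array(s["tcp_pos"])*1e3;R=np.array(s["orientation"])
    y0=np.degrees(np.arctan2(R[1,0],R[0,0]));d=np.array([x,y,z])-pos;da=yaw-y0
    n=n or int(max(np.ceil(np.abs(d).max()/50),np.ceil(abs(da)/9),1))
    for i in range(n):
        a=np.radians(y0+da*i/n);c,sn=np.cos(a),np.sin(a);e=d/n
        print([[round(c*e[0]+sn*e[1],1),round(sn*e[0]-c*e[1],1),round(-e[2],1)],[0,0,round(-da/n,2)]])
    print("pose",pos.round(1),"yaw",round(y0,2),"f",np.round(s["ft_force"],2),"w",round(s["width"],3),"t",s["time"],"total",d.round(1))
E
python3 - <<'E'
from h import *
q=ctrl.capture("scene")
Z=lambda u,v:(265+u/9-.44,180+v/9-.44)
for n,pts,z in(("blue top",[(415,338),(537,265),(585,297),(462,365)],.061),("blue bottom front",[(440,580),(597,492)],.004),("green top",[(125,100),(262,65),(298,98),(160,135)],.061),("green bottom",[(145,342),(322,295)],.004)):
    W=np.array([atz(q,*Z(*a),z)[:2]*1e3 for a in pts]);e=W[1]-W[0]
    print(n,W.round(1).tolist(),W.mean(0).round(1),"yaw",np.degrees(np.arctan2(e[1],e[0])).round(1),np.hypot(*e).round(1))
plan(507,-91,130,0)
E
```

```text
blue top [[523.0, -95.7], [489.4, -95.2], [489.5, -81.4], [522.1, -83.3]] [506.  -88.9] yaw 179.3 33.7
blue bottom front [[525.7, -85.5], [483.1, -82.3]] [504.4 -83.9] yaw 175.7 42.7
green top [[513.5, -193.8], [484.4, -183.0], [486.7, -169.3], [516.1, -179.7]] [ 500.1 -181.4] yaw 159.7 31.0
green bottom [[519.3, -184.0], [480.7, -169.3]] [ 500.  -176.7] yaw 159.2 41.3
[[np.float64(59.1), np.float64(-36.9), np.float64(14.4)], [0, 0, np.float64(1.66)]]
[[np.float64(58.0), np.float64(-38.6), np.float64(14.4)], [0, 0, np.float64(1.66)]]
[[np.float64(56.8), np.float64(-40.2), np.float64(14.4)], [0, 0, np.float64(1.66)]]
[[np.float64(55.6), np.float64(-41.9), np.float64(14.4)], [0, 0, np.float64(1.66)]]
[[np.float64(54.4), np.float64(-43.5), np.float64(14.4)], [0, 0, np.float64(1.66)]]
[[np.float64(53.1), np.float64(-45.0), np.float64(14.4)], [0, 0, np.float64(1.66)]]
[[np.float64(51.8), np.float64(-46.5), np.float64(14.4)], [0, 0, np.float64(1.66)]]
[[np.float64(50.4), np.float64(-48.0), np.float64(14.4)], [0, 0, np.float64(1.66)]]
pose [ 114.9 -486.6  245.3] yaw 13.28 f [-0.16  0.19  0.21] w 1.004 t 1.05 total [ 392.1  395.6 -115.3]
```

Emit:
{"fn": "carry_out", "kwargs": {
  "increments": [
    [[47,-30,9],[0,0,1.4],0.2],
    [[46.5,-31,9],[0,0,1.4],0.2],
    [[45.5,-32,9],[0,0,1.4],0.2],
    [[45,-33,9],[0,0,1.4],0.2],
    [[44,-34,9],[0,0,1.4],0.2]
  ],
  "force": 30
}}

```text
time: 1.68
tcp_pos: [0.3111, -0.2863, 0.2002]
orientation: [[0.994, 0.108, 0.001], [0.108, -0.994, -0.0], [0.001, 0.001, -1.0]]
ft_force: [0.6, -0.5, -0.3]
width: 0.6
```

Emit:
{"fn": "carry_out", "kwargs": {
  "increments": [
    [[43,-35,14],[0,0,1.4],0.2],
    [[42,-36,14],[0,0,1.4],0.2],
    [[41.5,-37,14],[0,0,1.4],0.2],
    [[40.5,-38,14],[0,0,1.4],0.2],
    [[39,-39,14],[0,0,1.4],0.2]
  ]
}}

```text
time: 2.3
tcp_pos: [0.5058, -0.0888, 0.13]
orientation: [[1.0, -0.013, 0.0], [-0.013, -1.0, -0.0], [0.0, 0.0, -1.0]]
ft_force: [0.6, -1.5, 0.4]
width: 0.598
```

```bash
python3 -c "
from h import *
plan(506,-89.5,45,-1,5)"
```

```text
[[np.float64(0.0), np.float64(0.1), np.float64(17.0)], [0, 0, np.float64(0.05)]]
[[np.float64(0.0), np.float64(0.1), np.float64(17.0)], [0, 0, np.float64(0.05)]]
[[np.float64(0.0), np.float64(0.1), np.float64(17.0)], [0, 0, np.float64(0.05)]]
[[np.float64(0.0), np.float64(0.1), np.float64(17.0)], [0, 0, np.float64(0.05)]]
[[np.float64(0.0), np.float64(0.1), np.float64(17.0)], [0, 0, np.float64(0.05)]]
pose [505.8 -88.8 130. ] yaw -0.75 f [ 0.61 -1.51  0.36] w 0.598 t 2.3 total [  0.2  -0.7 -85. ]
```

Emit:
{"fn": "carry_out", "kwargs": {
  "increments": [
    [[0,0.5,20],[0,0,0],0.2],
    [[0,0,20],[0,0,0],0.2],
    [[0,0,20],[0,0,0],0.2],
    [[0,0,15],[0,0,0],0.2],
    [[0,0,10],[0,0,0],0.2]
  ]
}}

```text
time: 2.92
tcp_pos: [0.5044, -0.0909, 0.0447]
orientation: [[1.0, -0.013, -0.0], [-0.013, -1.0, 0.0], [-0.0, -0.0, -1.0]]
ft_force: [0.8, 0.3, 0.5]
width: 0.601
```

Emit:
{"fn": "carry_out", "kwargs": {
  "increments": [
    [[0,0,0],[0,0,0],-0.3],
    [[0,0,0],[0,0,0],-1],
    [[0,0,0],[0,0,0],-1],
    [[0,0,0],[0,0,0],-1],
    [[0,0,0],[0,0,0],-1]
  ],
  "force": 30
}}

```text
time: 3.55
tcp_pos: [0.5048, -0.091, 0.0457]
orientation: [[1.0, -0.013, 0.001], [-0.013, -1.0, -0.0], [0.001, 0.0, -1.0]]
ft_force: [-0.5, 0.4, 5.7]
width: 0.182
```

```bash
python3 -c "
from h import *
s=ctrl.read_state();print(s['tcp_pos'],s['width'],s['ft_force'])
p=ctrl.capture('scene');save(p,'g1.png',(265,150,100,100),5)"
```

```text
[ 0.50483422 -0.09096997  0.04568888] 0.1816865511011406 [-0.48225208  0.35920413  5.71508641]
```

View pics/g1.png

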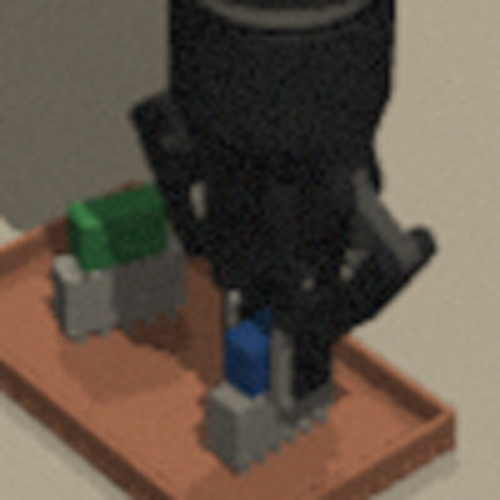

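Emit:
{"fn": "carry_out", "kwargs": {
  "increments": [
    [[0,0,-10],[0,0,0],-1],
    [[0,0,-25],[0,0,0],-1],
    [[0,0,-35],[0,0,0],-1],
    [[0,-20,-5],[0,0,1.7],-1],
    [[0,-40,0],[0,0,1.7],-1]
  ]
}}

```text
time: 4.22
tcp_pos: [0.5068, -0.0341, 0.1216]
orientation: [[0.998, -0.069, 0.002], [-0.069, -0.998, 0.002], [0.002, -0.002, -1.0]]
ft_force: [0.4, 0.6, -0.1]
width: 0.184
```

Emit:
{"fn": "carry_out", "kwargs": {
  "increments": [
    [[0,-45,0],[0,0,1.7],-1],
    [[0,-45,0],[0,0,1.7],-1],
    [[0,-45,0],[0,0,1.7],-1],
    [[0,-35,0],[0,0,0],-1],
    [[0,0,0],[0,0,0],-1]
  ]
}}

```text
time: 4.85
tcp_pos: [0.5108, 0.0274, 0.127]
orientation: [[1.0, -0.001, -0.004], [-0.0, -0.996, 0.093], [-0.004, -0.093, -0.996]]
ft_force: [0.2, -0.4, -1.4]
width: 0.182
```

```bash
python3 -c "
from h import *
plan(493.5,155,100,-9.3)"
```

```text
[[np.float64(-5.8), np.float64(-42.5), np.float64(9.0)], [0, 0, np.float64(3.09)]]
[[np.float64(-8.1), np.float64(-42.2), np.float64(9.0)], [0, 0, np.float64(3.09)]]
[[np.float64(-10.3), np.float64(-41.7), np.float64(9.0)], [0, 0, np.float64(3.09)]]
pose [510.8  27.4 127. ] yaw -0.02 f [ 0.24 -0.44 -1.36] w 0.182 t 4.85 total [-17.3 127.6 -27. ]
```

```bash
python3 -c "
from h import *
s=ctrl.read_state()
for k in('joints','qd','tcp_pos','orientation','ft_force','time'):print(k,np.round(s[k],3).tolist())"
```

```text
joints [-0.075, 16.75, -13.675, 59.805, 5.339, 179.949]
qd [-0.816, 0.008, -0.471, -0.337, -1.0, -0.095]
tcp_pos [0.511, 0.027, 0.127]
orientation [[1.0, -0.001, -0.004], [-0.0, -0.996, 0.093], [-0.004, -0.093, -0.996]]
ft_force [0.239, -0.441, -1.36]
time 4.85
```

Emit:
{"fn": "carry_out", "kwargs": {
  "increments": [
    [[0,0,0],[0,0,0],-1]
  ]
}}

```text
time: 4.97
tcp_pos: [0.5106, 0.0265, 0.1268]
orientation: [[1.0, -0.002, -0.004], [-0.002, -0.996, 0.092], [-0.004, -0.092, -0.996]]
ft_force: [-0.1, 0.2, -1.2]
width: 0.183
```

```bash
python3 -c "
from h import *
s=ctrl.read_state()
for k in('joints','qd','tcp_pos','orientation','ft_force','time'):print(k,np.round(s[k],3).tolist())"
```

```text
joints [-0.149, 16.75, -13.713, 59.791, 5.302, 179.946]
qd [-0.296, -0.117, -0.085, 0.031, -0.025, -0.074]
tcp_pos [0.511, 0.027, 0.127]
orientation [[1.0, -0.002, -0.004], [-0.002, -0.996, 0.092], [-0.004, -0.092, -0.996]]
ft_force [-0.08, 0.186, -1.152]
time 4.975
```

Emit:
{"fn": "carry_out", "kwargs": {
  "increments": [
    [[0,0,0],[0,0,-10.5],-1],
    [[0,0,0],[0,0,-10.5],-1],
    [[0,0,0],[0,0,-10.5],-1],
    [[0,0,0],[0,0,0],-1],
    [[0,0,0],[0,0,0],-1]
  ]
}}

```text
time: 5.6
tcp_pos: [0.5106, 0.0265, 0.1268]
orientation: [[0.856, 0.517, -0.004], [0.515, -0.852, 0.093], [0.044, -0.081, -0.996]]
ft_force: [-0.3, 0.2, -0.8]
width: 0.188
```

Emit:
{"fn": "carry_out", "kwargs": {
  "increments": [
    [[0,0,0],[-4.67,-2.57,0],-1],
    [[0,0,0],[0,0,-10.5],-1],
    [[0,0,0],[0,0,-10.5],-1],
    [[0,0,0],[0,0,-10.5],-1],
    [[0,0,0],[0,0,-10.5],-1]
  ]
}}

```text
time: 6.22
tcp_pos: [0.5106, 0.0266, 0.1268]
orientation: [[0.283, 0.959, 0.0], [0.959, -0.283, -0.0], [-0.0, 0.0, -1.0]]
ft_force: [0.9, 0.2, -0.7]
width: 0.177
```

Emit:
{"fn": "carry_out", "kwargs": {
  "increments": [
    [[0,0,0],[0,0,-10.5],-1],
    [[0,0,0],[0,0,-10.5],-1],
    [[0,0,0],[0,0,-10.5],-1],
    [[0,0,0],[0,0,-10.5],-1],
    [[0,0,0],[0,0,-10.5],-1]
  ]
}}

```text
time: 6.85
tcp_pos: [0.5106, 0.0266, 0.1268]
orientation: [[-0.588, 0.809, 0.0], [0.809, 0.588, -0.0], [-0.0, 0.0, -1.0]]
ft_force: [-0.6, 0.0, -0.8]
width: 0.182
```

```bash
python3 -c "
from h import *
plan(493.5,155,100,170.7,5);print(ctrl.read_state()['orientation'],ctrl.read_state()['joints'])"
```

```text
[[np.float64(22.8), np.float64(12.3), np.float64(5.4)], [0, 0, np.float64(-8.93)]]
[[np.float64(20.6), np.float64(15.7), np.float64(5.4)], [0, 0, np.float64(-8.93)]]
[[np.float64(17.9), np.float64(18.7), np.float64(5.4)], [0, 0, np.float64(-8.93)]]
[[np.float64(14.8), np.float64(21.3), np.float64(5.4)], [0, 0, np.float64(-8.93)]]
[[np.float64(11.3), np.float64(23.3), np.float64(5.4)], [0, 0, np.float64(-8.93)]]
pose [510.6  26.6 126.8] yaw 126.03 f [-0.63  0.04 -0.76] w 0.182 t 6.85 total [-17.1 128.4 -26.8]
[[-5.88253993e-01  8.08676220e-01  9.99332926e-05]
 [ 8.08676214e-01  5.88254002e-01 -1.05455943e-04]
 [-1.44065872e-04  1.87787973e-05 -9.99999989e-01]] [ 2.98338786e+00  1.65609823e+01 -1.37687333e+01  5.96648808e+01
 -6.33199635e-03  5.69501831e+01]
```

Emit:
{"fn": "carry_out", "kwargs": {
  "increments": [
    [[22.8,12.3,4.4],[0,0,-8.93],-1],
    [[20.6,15.7,4.4],[0,0,-8.93],-1],
    [[17.9,18.7,4.4],[0,0,-8.93],-1],
    [[14.8,21.3,4.4],[0,0,-8.93],-1],
    [[11.3,23.3,4.4],[0,0,-8.93],-1]
  ]
}}

```text
time: 7.48
tcp_pos: [0.4936, 0.1558, 0.1047]
orientation: [[-0.987, 0.163, 0.0], [0.163, 0.987, -0.0], [-0.0, -0.0, -1.0]]
ft_force: [0.2, 0.2, -0.4]
width: 0.182
```

Emit:
{"fn": "carry_out", "kwargs": {
  "increments": [
    [[0,0,0],[0,0,0],-1]
  ]
}}

```text
time: 7.6
tcp_pos: [0.4933, 0.1563, 0.1045]
orientation: [[-0.986, 0.164, -0.0], [0.164, 0.986, 0.0], [0.0, -0.0, -1.0]]
ft_force: [0.3, -0.0, -0.9]
width: 0.185
```

Run:
```python
from h import *
plan(493.5,155,100,170.7,1)
p=ctrl.capture("scene");save(p,"r1.png",(375,200,110,130),5)
```

```text
[[np.float64(-0.4), np.float64(-1.2), np.float64(4.5)], [0, 0, np.float64(-0.15)]]
pose [493.3 156.3 104.5] yaw 170.55 f [ 0.29 -0.05 -0.86] w 0.185 t 7.6 total [ 0.2 -1.3 -4.5]
```

View pics/r1.png

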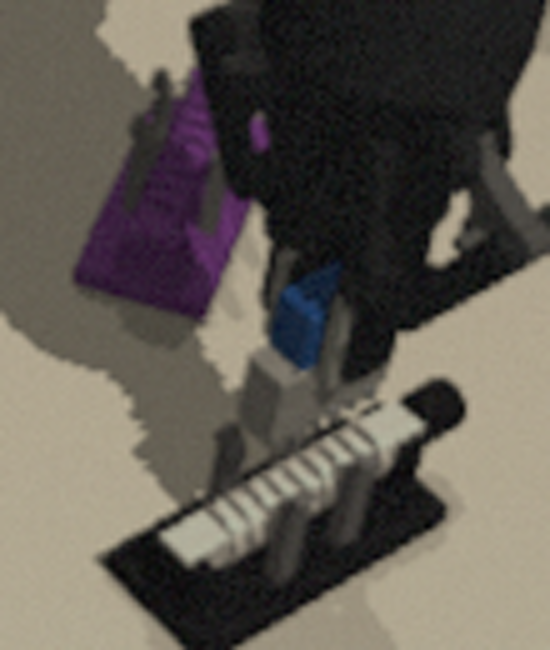

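Emit:
{"fn": "carry_out", "kwargs": {
  "increments": [
    [[0,-1.2,5],[0,0,0],-1],
    [[0,0,5],[0,0,0],-1],
    [[0,0,2.5],[0,0,0],-1],
    [[0,0,1.5],[0,0,0],-1],
    [[0,0,1.5],[0,0,0],-1]
  ]
}}

```text
time: 8.28
tcp_pos: [0.4936, 0.1538, 0.0893]
orientation: [[-0.986, 0.165, 0.0], [0.165, 0.986, -0.0], [-0.0, 0.0, -1.0]]
ft_force: [-0.3, -0.3, 0.1]
width: 0.18
```

Emit:
{"fn": "carry_out", "kwargs": {
  "increments": [
    [[0,0,1.5],[0,0,0],-1],
    [[0,0,1.5],[0,0,0],-1],
    [[0,0,1.2],[0,0,0],-1],
    [[0,0,1.2],[0,0,0],-1],
    [[0,0,1.2],[0,0,0],-1]
  ]
}}

```text
time: 8.9
tcp_pos: [0.4936, 0.1539, 0.0826]
orientation: [[-0.986, 0.164, 0.0], [0.164, 0.986, -0.0], [-0.0, -0.0, -1.0]]
ft_force: [0.6, 0.5, -0.3]
width: 0.182
```

Emit:
{"fn": "carry_out", "kwargs": {
  "increments": [
    [[0,0,1.2],[0,0,0],-1],
    [[0,0,1.2],[0,0,0],-1],
    [[0,0,1],[0,0,0],-1],
    [[0,0,0.8],[0,0,0],-1]
  ]
}}

```text
time: 9.4
tcp_pos: [0.4935, 0.1539, 0.0784]
orientation: [[-0.986, 0.164, 0.0], [0.164, 0.986, -0.0], [-0.0, -0.0, -1.0]]
ft_force: [-0.9, -0.8, -0.5]
width: 0.18
```

Emit:
{"fn": "carry_out", "kwargs": {
  "increments": [
    [[0,0,0.6],[0,0,0],-1],
    [[0,0,0.5],[0,0,0],-1]
  ]
}}

```text
time: 9.65
tcp_pos: [0.4935, 0.1539, 0.0774]
orientation: [[-0.986, 0.164, 0.0], [0.164, 0.986, -0.0], [-0.0, 0.0, -1.0]]
ft_force: [0.2, -0.4, -0.6]
width: 0.18
```

Emit:
{"fn": "carry_out", "kwargs": {
  "increments": [
    [[0,0,0.5],[0,0,0],-1]
  ]
}}

```text
time: 9.78
tcp_pos: [0.4935, 0.1539, 0.0769]
orientation: [[-0.986, 0.164, 0.0], [0.164, 0.986, -0.0], [-0.0, -0.0, -1.0]]
ft_force: [-0.2, 0.3, -0.9]
width: 0.183
```

Emit:
{"fn": "carry_out", "kwargs": {
  "increments": [
    [[0,0,0.5],[0,0,0],-1],
    [[0,0,0.5],[0,0,0],-1]
  ]
}}

```text
time: 10.02
tcp_pos: [0.4935, 0.1539, 0.0759]
orientation: [[-0.986, 0.164, 0.0], [0.164, 0.986, -0.0], [-0.0, -0.0, -1.0]]
ft_force: [-0.2, 0.0, 0.1]
width: 0.183
```

Emit:
{"fn": "carry_out", "kwargs": {
  "increments": [
    [[0,0,0.5],[0,0,0],-1],
    [[0,0,0.5],[0,0,0],-1]
  ]
}}

```text
time: 10.28
tcp_pos: [0.4935, 0.1539, 0.0748]
orientation: [[-0.986, 0.164, 0.0], [0.164, 0.986, -0.0], [-0.0, -0.0, -1.0]]
ft_force: [0.6, 0.3, -0.7]
width: 0.184
```

Emit:
{"fn": "carry_out", "kwargs": {
  "increments": [
    [[0,0,0.5],[0,0,0],-1],
    [[0,0,0.5],[0,0,0],-1]
  ]
}}

```text
time: 10.52
tcp_pos: [0.4935, 0.1539, 0.0739]
orientation: [[-0.986, 0.164, 0.0], [0.164, 0.986, -0.0], [-0.0, -0.0, -1.0]]
ft_force: [0.5, -0.2, -1.3]
width: 0.179
```

Emit:
{"fn": "carry_out", "kwargs": {
  "increments": [
    [[0,0,0.4],[0,0,0],-1],
    [[0,0,0.4],[0,0,0],-1]
  ]
}}

```text
time: 10.78
tcp_pos: [0.4937, 0.1539, 0.0736]
orientation: [[-0.986, 0.164, 0.001], [0.164, 0.986, 0.0], [-0.001, 0.0, -1.0]]
ft_force: [-4.8, -1.6, 14.9]
width: 0.184
```

Emit:
{"fn": "carry_out", "kwargs": {
  "increments": [
    [[0,0,-0.5],[0,0,0],-1],
    [[0,0,0],[0,0,0],-1]
  ]
}}

```text
time: 11.02
tcp_pos: [0.4936, 0.1539, 0.0737]
orientation: [[-0.986, 0.164, 0.0], [0.164, 0.986, -0.0], [-0.0, 0.0, -1.0]]
ft_force: [-0.8, -0.6, 1.4]
width: 0.184
```

Emit:
{"fn": "carry_out", "kwargs": {
  "increments": [
    [[0.7,0,0],[0,0,0],-1],
    [[0.7,0,0],[0,0,0],-1]
  ]
}}

```text
time: 11.28
tcp_pos: [0.4924, 0.1542, 0.0737]
orientation: [[-0.986, 0.164, 0.001], [0.164, 0.986, 0.0], [-0.001, 0.0, -1.0]]
ft_force: [1.4, -0.2, 1.3]
width: 0.183
```

Emit:
{"fn": "carry_out", "kwargs": {
  "increments": [
    [[0.6,0,0],[0,0,0],-1],
    [[0.4,0,0],[0,0,0],-1]
  ]
}}

```text
time: 11.52
tcp_pos: [0.4918, 0.1543, 0.0738]
orientation: [[-0.986, 0.164, 0.002], [0.164, 0.986, -0.0], [-0.002, 0.0, -1.0]]
ft_force: [5.7, -1.3, -0.7]
width: 0.18
```

The wall force at this depth shows the teeth are engaged in the grooves. I'll back to mid-play and release.

Emit:
{"fn": "carry_out", "kwargs": {
  "increments": [
    [[-1.5,0,0],[0,0,0],-1],
    [[0,0,0],[0,0,0],-1],
    [[0,0,0],[0,0,0],-0.4],
    [[0,0,0],[0,0,0],-0.2],
    [[0,0,0],[0,0,0],0]
  ]
}}

```text
time: 12.15
tcp_pos: [0.4925, 0.154, 0.0735]
orientation: [[-0.986, 0.164, -0.0], [0.164, 0.986, -0.0], [0.0, -0.0, -1.0]]
ft_force: [-1.0, -0.6, 0.8]
width: 0.499
```

Emit:
{"fn": "carry_out", "kwargs": {
  "increments": [
    [[0,0,0],[0,0,0],0],
    [[0,0,-10],[0,0,0],0],
    [[0,0,-30],[0,0,0],0],
    [[0,0,-50],[0,0,0],0],
    [[0,0,-50],[0,0,0],0]
  ]
}}

```text
time: 12.78
tcp_pos: [0.4923, 0.1539, 0.2158]
orientation: [[-0.986, 0.164, 0.0], [0.164, 0.986, 0.0], [-0.0, 0.0, -1.0]]
ft_force: [1.3, 0.2, 0.3]
width: 0.499
```

Emit:
{"fn": "carry_out", "kwargs": {
  "increments": [
    [[0,50,-20],[0,0,0],0],
    [[0,-60,0],[0,0,0],0],
    [[0,-60,0],[0,0,0],0],
    [[0,-60,0],[0,0,0],0],
    [[0,-60,0],[0,0,0],0]
  ]
}}

```text
time: 13.4
tcp_pos: [0.4608, -0.035, 0.2344]
orientation: [[-0.987, 0.164, 0.001], [0.164, 0.987, -0.0], [-0.001, 0.0, -1.0]]
ft_force: [0.7, 0.2, 0.6]
width: 0.5
```

Run:
```python
from h import *
plan(493.5,155,200,170.7,1)
P=[ctrl.capture("top"),ctrl.capture("scene")]
ims=[]
for p,c in zip(P,((205,245,80,100),(370,190,110,138))):
    im=cv2.cvtColor(p["img"],cv2.COLOR_RGB2BGR);x,y,w,h=c
    ims.append(cv2.resize(im[y:y+h,x:x+w],(int(w*550/h),550),interpolation=cv2.INTER_CUBIC))
cv2.imwrite("pics/rel.png",cv2.hconcat(ims)[:, :800])
p=P[1];h=cv2.cvtColor(p["img"],cv2.COLOR_RGB2HSV).astype(int)
m=(h[...,0]>95)&(h[...,0]<125)&(h[...,1]>110);m[:200]=0;m[:,:375]=0
for z in(.0,.004):
  print(z,fit([p],[m],(.493,.154,-9),(.036,.016,.065+z,.089+z)),m.sum())
```

```text
[[np.float64(-1.1), np.float64(192.8), np.float64(34.4)], [0, 0, np.float64(-0.12)]]
pose [460.8 -35.  234.4] yaw 170.58 f [0.72 0.19 0.55] w 0.5 t 13.4 total [ 32.7 190.  -34.4]
0.0 (array([488.3165978 , 153.69179501,   0.97562992]), np.float64(0.8045868677348413)) 323
0.004 (array([491.61318491, 155.35333477,   0.97818636]), np.float64(0.7965206585896241)) 323
```

View pics/rel.png

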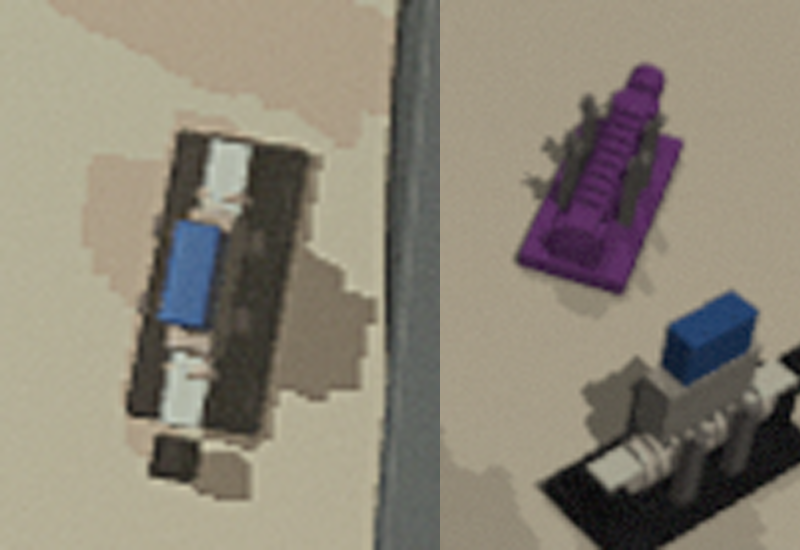

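The blue leaf stands upright between the posts with its teeth sunk into the thread (top view tab at about (190,275), scene view at (712,340)). One last numeric check on position and the green leaf before handing in.

Run:
```python
from h import *
P=[ctrl.capture("top"),ctrl.capture("scene")]
M=[]
for i,p in enumerate(P):
    h=cv2.cvtColor(p["img"],cv2.COLOR_RGB2HSV).astype(int)
    m=((h[...,0]>95)&(h[...,0]<125)&(h[...,1]>110)).astype(np.uint8)
    c=proj(p,(.493,.154,.077)).astype(int);k=np.zeros_like(m);cv2.circle(k,tuple(map(int,c)),28,1,-1);M.append((m&k)>0)
for dz in(-.004,0,.004,.008): print(dz,fit(P,M,(.493,.154,-9),(.036,.016,.065+dz,.089+dz)))
p=P[1]
for d in ctrl.cut_out(p,"leaf_green")[:1]: print("green",d["confidence"],d["extent"])
for n in("bottle","dish","trinket","mirror"):
    d=ctrl.cut_out(P[0],n)[:1];print(n,[(e["extent"],e["confidence"]) for e in d])
```

```text
-0.004 (array([489.65018077, 153.36852361,  -5.5220417 ]), np.float64(0.6982247276455489))
0 (array([489.96017168, 154.31253051,  -1.30534821]), np.float64(0.7187064805607246))
0.004 (array([490.89948921, 154.94081086,   0.93698862]), np.float64(0.7163397586850355))
0.008 (array([492.72172823, 155.78497178,   0.93000189]), np.float64(0.6865765768599249))
green 0.93 [274.4, 187.4, 27.6, 28.9]
bottle [([163.9, 173.6, 41.0, 42.4], 0.64)]
dish [([214.9, 176.0, 61.2, 49.2], 0.74)]
trinket [([369.8, 169.3, 56.4, 24.7], 0.71)]
mirror [([446.7, 163.5, 68.4, 72.9], 0.79)]
```

```bash
python3 -c "
from rig import ctrl
print(ctrl.sign_off())"
```

```text
the job is handed in; nothing more can be done
None
```

The blue leaf matches: it is fully home on the work thread, upright between the guide posts and let go. The green leaf is still standing in the tray, and I've handed the job in at about 13.5 s on the robot's clock.

- **Choosing the leaf:** The pictures suggested an 8 mm thread pitch, with blue the closer match, so I tried blue first. It fit, so I never put the green leaf on the thread.
- **Feel:** There was no contact at ridge height. The leaf met the core about 4 mm lower, at the height expected for fully home. A small slide along the thread then met a groove wall at about 5.7 N.
- **Contact force:** The touch on the core peaked at about 15 N, above the suggested 3–8 N but well under 40 N.
- **Position:** The camera fit puts the leaf about 3–4 mm short of the rest's middle along the thread. I took that as the nearest groove, since the next would leave it about 4–5 mm off.
- **What didn't agree or wasn't checked:** The camera fit could not tell home height from ridge height (overlap 0.719 against 0.716), and its leaf angle was about 8° off what I set. "Fully home" therefore rests on the feel. I located the bystanders in the last picture but did not compare their positions numerically with the start. The arm did not go near them.
- **Along the way:** The last joint hit its range limit while I carried the leaf and tilted it about 5°. I levelled it and used the half-turned grasp instead.

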